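# Stow the mincer disc in its pinch-lock parts box

## Robot

A 7-joint arm with a two-finger parallel gripper is mounted at the origin on the work surface. World frame = base frame: x ahead of the robot, y to its left, z up, the work surface at z = 0. Lengths are in m, angles in rad, forces in N, time in s.
With the tool pointing down it reaches from about 0.425 to 0.925 m from the base axis. Payload 6.8 kg.
Tool frame: the origin (TCP) lies on the centre line of the jaws, within the pads' length; the fingertips stand 14 mm ahead of it and the grasp point (between the pads) lies 5 mm behind it (r.tips_ahead is the distance from the TCP to the fingertips, in m); z points along the fingers, y is the line along which they close (so a half turn about z gives the same grasp; the last joint's range is limited). The gripper opens to 85 mm and grips with 20 to 120 N. Pads are 22 mm wide; open, the fingers measure 114 mm over their backs; the gripper's body (76 mm by 85 mm) begins 54 mm behind the grasp point. The pads swing forward as they close: fully open they stand 13 mm farther back than shut.
Start: joints at [1.166, 0.477, 0.022, 1.555, -0.011, 1.109, -0.083], TCP at [0.197, -0.646, 0.245] pointing down, gripper open.
Joint ranges: [-2.96, 2.96], [-0.34, 2.1], [-1.41, 1.46], [0.24, 2.44], [-1.37, 4.51], [0.17, 1.92], [-2.96, 2.96]. Speed limits (rad/s): [2.39, 2.39, 3.14, 3.14, 3.14, 3.14, 3.14].

## Interface

Orientations are given as a rotation vector (axis times angle).
In Python, from bench import r, eyes gives the robot as it stands.
- The arm moves only by the tool step_arm, never from a script. Its argument "rows" is a list of rows, each a list of 6 numbers: the shift along the world's x, y, z in units of 60 cm (1.0 is 60 cm), then the turn, a rotation vector about the world's x, y, z in units of pi rad (1.0 is pi rad). In form: [[x, y, z, rx, ry, rz], ...]. A call has 1 to 5 rows; each row is the pose to reach, as a shift and turn from the pose commanded when the call began, turning the shorter way round; what a row does not reach only later rows make up. A row lasts 1/12 s, in which the tool goes at most 41.7 mm and 7.16 degrees, less where a joint would pass 70% of its speed; a pose out of reach is approached as far as the arm can. A call with a number of a shift or a turn outside -1 to 1 is refused whole. A call with a gripper value outside its range is refused whole. "jaw" is the closure, from 0 (fully open) to 1 (shut), set as the call begins (left out, the last holds). The fingers move at their own pace and stop on an object; "squeeze" is the grip in N (left out, the last holds). Time passes only in rows, so rows that repeat a pose let the fingers close. It gives the time, the measured TCP pose, the force, the opening and the grip force at its end, in the units of the state.
- r.get_obs(): the state, without advancing time (a new reading comes with each control period).
- eyes.grab_frame(name): name is "side" or "top" or "wrist"; returns the picture (384x512x3 uint8, red, green, blue); there is no depth.
- eyes.camera_info(name): a dict with "mtx" (3x3 intrinsics, pixels), "extrinsics" (4x4, takes a point from camera to world coordinates); the wrist camera has in their place "tool_from_camera" (4x4, takes a point from camera to tool coordinates, whose origin is the TCP and whose axes are the flange's). Camera axes: x right, y down, z forward; pixel columns grow to the right and rows downward; lengths in m; the calibration is good to about 2 mm. A picture is of the moment at which its call begins: read the wrist's pose just before it. camera_info takes no time and is no camera call.
- r.hand_in(): hands the job in; it is judged then, once.
The state is a dict: "clock": time; "joints": joint angles; "qvel": joint speeds; "tau": joint torques, N m; "tcp_pos": TCP position; "orientation": TCP orientation; "contact_force": force on the tool from outside, world axes, zero at the start; "moment": the same for the moment, N m; "grip_width": finger opening in m; "gripper_force": force on a finger pad.
Only numpy, scipy, OpenCV 4.12 (cv2) and the standard library are available. Lean on these libraries where they do the work, as an engineer would, in place of code of your own. Each camera call takes 0.05 s, during which the arm holds its last target. There are 200 camera calls.

## Task

Squeeze the two opposed buttons on the locked parts box's lid together, lift the lid off and set it down flat, right way up, in the middle of the white chopping board, letting go of it. Put the perforated steel mincer disc, the one with a hub, into the box, then put the lid back on the box, flat on its rim, and let the buttons spring out so that both catches hold under the rim. Leave the other things on the worktop standing where they are.

Things in the scene. Friction and masses are not known exactly. Their poses are not given: they have to be found in the camera images.
- box: Fixed stainless box, open on top, 134 (x) x 130 (y) x 85 mm high, on a thin foot plate 150 x 146 mm. Origin at its underside centre, z up. Walls and floor 4 mm. Along the top of its two y walls a catch rail (8 mm high, 6 mm wide) sticks inward, so the opening is 126 mm (x) by 110 mm (y). Rim at z = 85 mm. Its lid fits either way round (half a turn).
- lid: Grey plastic lid, 0.26 kg, at the start locked on the box, axes along the box's. Plate 134 (x) x 130 (y) x 6 mm; origin at the plate's underside centre (85 mm above the box's origin when on), z up. Foot bars below at x = +-55 mm, 9 x 103 x 18 mm deep, rounded ends, enter the opening with 3.5 mm play a side; on a flat surface it stands on them, origin 18 mm up.
- lid_grip (a point): Pinch point midway between the two buttons, 22 mm above the lid's origin (16 mm above its top face). Pinch along the lid's y axis. Between the buttons is a grey grip block, 40 (x) x 24 (y) mm, up to 34 mm above the lid's origin. The fully squeezed pair of buttons, 38 mm wide, is also the handle that carries the lid.
- button_a (a joint): Travel (m) of the spring button on the lid's +y side: 0 out, 0.010 fully in (to the middle). Steel plate 30 mm long (lid x), from 7.5 to 33.5 mm above the lid's origin; outer face at y = 29 mm out, 19 mm in; 4 N starts it, 9 N fully in. Its catch tongue, 9.5 to 14 mm below the lid's origin, reaches y = 60.5 mm under the box's rail; it clears the rail from 6 mm travel.
- button_b (a joint): The same for the button on the lid's -y side (mirror image). The tongues have square ends and do not snap past the rails when the lid is pushed down: keep both buttons squeezed fully in while lifting the lid off and also while lowering it on, then let go.
- board: White plastic chopping board lying fixed on the worktop, 190 (x) x 170 (y) x 12 mm thick, empty. Origin at the centre of its underside; top at z = 12 mm.
- plate: Hubbed mincer disc, steel, 0.16 kg, lying with its hub up: flat round flange 54 mm in diameter and 8 mm thick with many small holes, and in its middle a solid round hub 22 mm in diameter, up to 40 mm above the underside. Origin at the centre of its underside. Its neighbours lie along its own x axis at the start (knife +x, nut -x); its y sides are free.
- knife: Bystander: mincer's cross-shaped four-blade knife, 46 mm across, 14 mm high, lying next to the disc. Origin at its underside centre.
- nut: Bystander: aluminium ring nut, 62 mm outside, 48 mm inside, 24 mm high, next to the disc. Origin at its underside centre.
- sauce: Bystander: amber bottle, 60 mm diameter, 170 mm tall, standing close beside the box on its +x side. Origin at its underside centre.
- mill: Bystander: dark wooden pepper mill, 52 mm diameter, 140 mm tall. Origin at its underside centre.
- tin: Bystander: small can, 52 mm diameter, 60 mm tall. Origin at its underside centre.
- cup: Bystander: white cup, 60 mm diameter, 70 mm tall. Origin at its underside centre.
- soap: Bystander: clear dispenser bottle, 60 mm diameter, 190 mm tall. Origin at its underside centre.
Not all that is in view belongs to the job. Leave any green look-alike of the lid alone.

How it is judged:
By the outcome, as a careful person would: the job done as asked, in the order asked, and still so for the second after the job is handed in, with the robot touching nothing.
It also fails if it takes over 72 s, if anything falls off the work surface, if the arm or the gripper's body presses on something with over 40 N, if the wrist force passes 120 N, or if a joint passes its speed limit or range.

## Working session

There is one attempt and no reset: what is moved stays moved. The work goes in short steps, Python scripts to look and compute and a tool call to move; the robot and the scene stay as the last step left them, time stands still between calls to the robot, and variables do not carry over. Pictures are saved under pics/ and viewed, at most 10 in all, crops included, and the job is handed in when it is done.

Besides the shell and the picture viewer there is one more tool, called after "Emit:" by a JSON object that holds its "api" and its "payload", one argument or row to a line. step_arm: Moves the arm, as the interface text tells. Shifts and turns lie within -1 to 1; 1 stands for 60 cm of shift or pi rad of turn. Its arguments: {"type":"object","properties":{"rows":{"type":"array"},"jaw":{"type":"number"},"squeeze":{"type":"number"}},"required":["rows"]}

```bash
ls; mkdir -p pics; python3 - <<'E'
from bench import r, eyes
import cv2, numpy as np
print(r.get_obs())
ims=[]
for n in ("top","side"):
    im=eyes.grab_frame(n); np.save(f"pics/{n}0.npy",im)
    cv2.imwrite(f"pics/{n}0.png",cv2.resize(im[:,:,::-1],(768,576)))
    c=eyes.camera_info(n); print(n,np.round(c["mtx"],1).tolist(),np.round(c["extrinsics"],3).tolist())
print(eyes.camera_info("wrist"))
E
```

```text
pics
{'clock': 0.0, 'joints': array([ 1.16590649,  0.47779905,  0.02235314,  1.55645178, -0.01150497,
        1.10932282, -0.08313406]), 'qvel': array([ 0.00114266, -0.00080197, -0.00043999, -0.00092037, -0.00027602,
        0.00103214,  0.00056898]), 'tau': array([ 3.49924949e-05, -5.96446395e+01,  1.60808545e+00, -2.81197804e+01,
        1.24571190e-02,  9.37980367e-03, -1.18643561e-05]), 'tcp_pos': array([ 0.19721739, -0.64494593,  0.24432654]), 'orientation': array([-3.10528506e+00, -4.64178887e-01,  6.45806692e-04]), 'contact_force': array([ 1.10436812, -1.01973228,  0.30834705]), 'moment': array([ 0.00905055,  0.07659281, -0.03549455]), 'gripper_force': 0.0, 'grip_width': 0.08532907399807815}
top [[494.3, 0.0, 258.8], [0.0, 494.3, 192.3], [0.0, 0.0, 1.0]] [[0.008, -0.996, 0.087, 0.398], [-1.0, -0.008, 0.006, -0.062], [-0.005, -0.087, -0.996, 1.729], [0.0, 0.0, 0.0, 1.0]]
side [[402.7, 0.0, 259.9], [0.0, 402.7, 197.7], [0.0, 0.0, 1.0]] [[-0.977, -0.152, 0.15, 0.379], [-0.213, 0.642, -0.736, 0.738], [0.016, -0.751, -0.66, 0.812], [0.0, 0.0, 0.0, 1.0]]
{'mtx': array([[287.52764398,   0.        , 259.47403358],
       [  0.        , 287.52764398, 194.58109474],
       [  0.        ,   0.        ,   1.        ]]), 'tool_from_camera': array([[-1.56228220e-03, -9.51151791e-01, -3.08719663e-01,
         7.91023809e-02],
       [ 9.99998504e-01, -1.25694707e-03, -1.18791399e-03,
        -3.89542575e-04],
       [ 7.41842238e-04, -3.08721057e-01,  9.51152332e-01,
        -1.27847829e-01],
       [ 0.00000000e+00,  0.00000000e+00,  0.00000000e+00,
         1.00000000e+00]])}
```

View pics/top0.png

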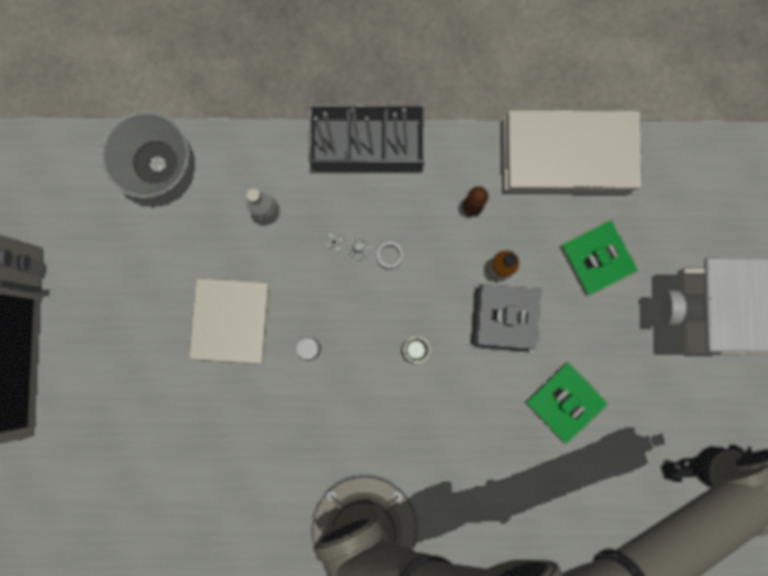

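View pics/side0.png

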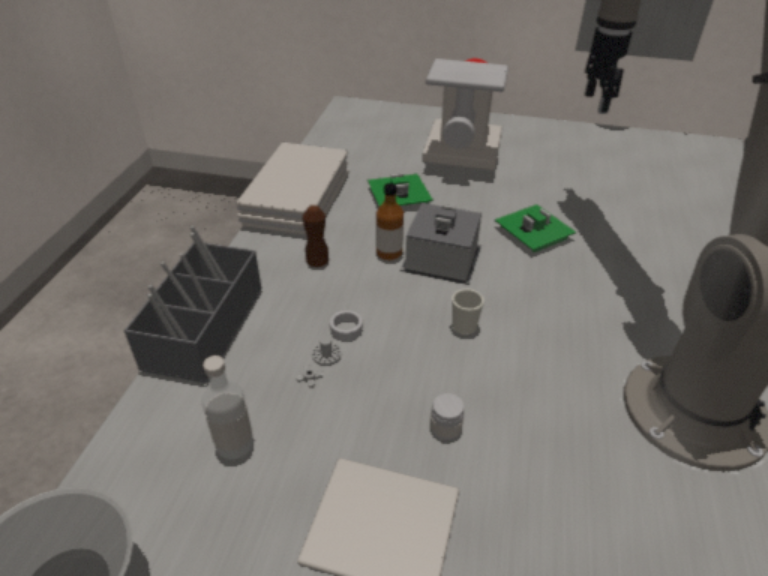

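Candidates in the top view (px on the 768 picture): for the lid, grey on the box (508,317), with green look-alikes at (598,257) and (567,403). For the disc, hubbed disc (358,248), knife (335,242) and nut (390,254). For the board, white board (229,320), with the cream stack at (572,150) as the alternative. I choose the grey lid, the middle disc and the left board, then measure.

```bash
cat > h.py <<'E'
import numpy as np, cv2
from bench import r, eyes
from scipy.spatial.transform import Rotation as R
def ext(n):
    c=eyes.camera_info(n)
    if n!="wrist": return c["mtx"],c["extrinsics"]
    o=r.get_obs(); T=np.eye(4); T[:3,:3]=R.from_rotvec(o["orientation"]).as_matrix(); T[:3,3]=o["tcp_pos"]
    return c["mtx"],T@c["tool_from_camera"]
def ray(K,E,uv,z):
    uv=np.atleast_2d(uv).astype(float); d=np.c_[uv,np.ones(len(uv))]@np.linalg.inv(K).T@E[:3,:3].T
    return E[:3,3]+d*((z-E[2,3])/d[:,2])[:,None]
def proj(K,E,P):
    p=(np.atleast_2d(P)-E[:3,3])@E[:3,:3]@K.T; return p[:,:2]/p[:,2:]
def rect(mask,K,E,z):
    cs,_=cv2.findContours(mask.astype(np.uint8),cv2.RETR_EXTERNAL,cv2.CHAIN_APPROX_NONE)
    c=max(cs,key=cv2.contourArea)[:,0]; P=ray(K,E,c,z)[:,:2]*1000
    return cv2.minAreaRect(P.astype(np.float32))
E
python3 - <<'E'
from h import *
K,E=ext("top"); im=np.load("pics/top0.npy").astype(int)
crop=im[140:250,200:370].astype(np.uint8)
cv2.imwrite("pics/crop0.png",cv2.resize(crop[:,:,::-1],None,fx=4.7,fy=4.7,interpolation=cv2.INTER_CUBIC))
print("px lid",im[200,322],im[222,345],"board",im[213,152],"table",im[240,230],im[211,330],im[160,300])
v=im.max(2); m=np.zeros(v.shape,bool); m[180:250,120:185]=1
print("board",rect(m&(im[:,:,0]>170)&(im[:,:,0]-im[:,:,2]>5),K,E,.012))
m[:]=0; m[183:240,305:368]=1
print("lid",rect(m&(v<105)&(v>50),K,E,.091))
for n,p,z in (("disc",(358.5/1.5,246/1.5),.04),("nut",(390/1.5,254.5/1.5),.024),("knife",(335/1.5,242/1.5),.014),("sauce",(508/1.5,260/1.5),.17)): print(n,ray(K,E,p,z).round(3))
E
```

```text
px lid [113 115 113] [113 115 113] board [179 175 160] table [135 136 130] [41 39 41] [133 136 129]
board ((470.3970642089844, 318.2395935058594), (160.71022033691406, 181.39215087890625), 86.7772445678711)
lid ((451.616943359375, -272.43408203125), (182.26815795898438, 98.01628112792969), 37.00942611694336)
disc [[0.642 0.017 0.04 ]]
nut [[ 0.625 -0.056  0.024]]
knife [[0.655 0.073 0.014]]
sauce [[ 0.596 -0.306  0.17 ]]
```

View pics/crop0.png

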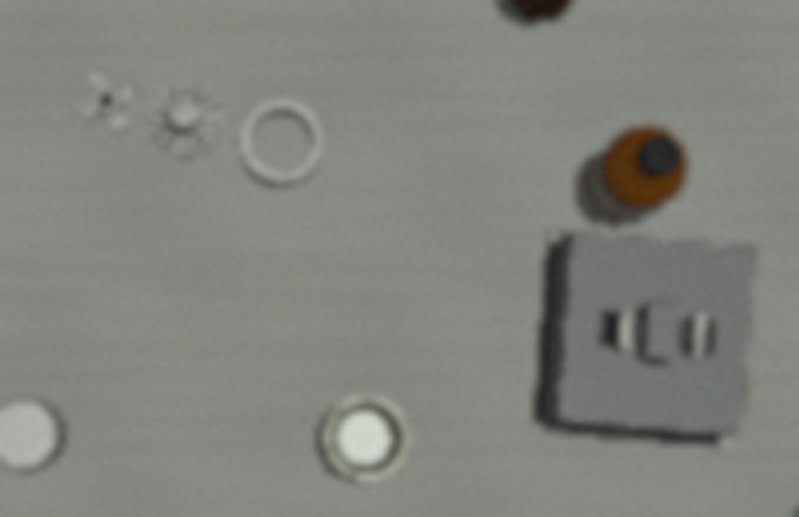

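The crop shows the grey lid with corners at about (572,235), (758,243), (740,435), (557,425). Its steel buttons are at (627,330) and (700,335), so they lie along world y. The hubbed disc is at (183,115), between the four-blade knife (105,98) and the ring nut (281,140).

```bash
python3 - <<'E'
from h import *
K,E=ext("top"); f=lambda c:np.array(c)/4.7+[200,140]
P=ray(K,E,f([(572,235),(758,243),(740,435),(557,425)]),.091)[:,:2]
print("lid",P.round(3).tolist(),P.mean(0).round(4))
b=ray(K,E,f([(627,330),(700,335)]),.115); print("btn",b.mean(0).round(4),np.degrees(np.arctan2(*(b[0]-b[1])[[0,1]]*[-1,1])))
e=P[0]-P[1]+P[3]-P[2]; print("lid yaw deg",np.degrees(np.arctan2(-e[0],e[1])))
print("disc hub",ray(K,E,f((183,113)),.04)[0].round(4),"nut",ray(K,E,f((281,140)),.024)[0].round(4),"knife",ray(K,E,f((105,99)),.01)[0].round(4), "sauce",ray(K,E,f((643,167)),.12)[0].round(3))
E
```

```text
lid [[0.549, -0.262], [0.545, -0.393], [0.409, -0.379], [0.415, -0.251]] [ 0.4796 -0.3212]
btn [ 0.4796 -0.322   0.115 ] -3.481375501337751
lid yaw deg -2.349871821886295
disc hub [0.6417 0.0169 0.04  ] nut [ 0.6244 -0.055   0.024 ] knife [0.6562 0.0767 0.01  ] sauce [ 0.595 -0.308  0.12 ]
```

Emit:
{"api": "step_arm", "payload": {
  "rows": [
    [0.157,0.18,0,0,0,-0.037],
    [0.157,0.18,0,0,0,-0.037],
    [0.157,0.18,0,0,0,-0.037],
    [0.157,0.18,0,0,0,-0.037]
  ],
  "jaw": 0
}}

```text
clock: 0.43
tcp_pos: [0.2964, -0.5324, 0.2448]
orientation: [-3.125, -0.293, -0.003]
contact_force: [1.0, 0.0, 0.1]
grip_width: 0.0855
gripper_force: 0.0
```

Emit:
{"api": "step_arm", "payload": {
  "rows": [
    [0.157,0.18,0,0,0,-0.037],
    [0.157,0.18,0,0,0,-0.037],
    [0.157,0.18,0,0,0,-0.037],
    [0.157,0.18,0,0,0,-0.037]
  ]
}}

```text
clock: 0.77
tcp_pos: [0.3902, -0.4239, 0.245]
orientation: [-3.137, -0.112, -0.002]
contact_force: [0.6, 0.8, 0.2]
grip_width: 0.0855
gripper_force: 0.0
```

Emit:
{"api": "step_arm", "payload": {
  "rows": [
    [0.157,0.18,0,0,0,-0.037],
    [0.157,0.18,0,0,0,-0.037],
    [0.157,0.18,0,0,0,-0.037],
    [0.157,0.18,0,0,0,-0.037],
    [0.157,0.18,0,0,0,-0.037]
  ]
}}

```text
clock: 1.18
tcp_pos: [0.4841, -0.3154, 0.245]
orientation: [-3.138, 0.067, -0.002]
contact_force: [0.0, 0.3, -0.5]
grip_width: 0.0855
gripper_force: 0.0
```

```bash
python3 - <<'E'
from h import *
K,E=ext("wrist"); im=eyes.grab_frame("wrist"); np.save("pics/w1.npy",im); np.save("pics/w1E.npy",E)
cv2.imwrite("pics/w1.png",cv2.resize(im[:,:,::-1],(768,576)))
o=r.get_obs(); print(o["clock"],o["tcp_pos"],o["orientation"])
E
```

```text
1.2333 [ 0.48184534 -0.3184835   0.24489709] [-3.13951861e+00  7.23715163e-02  1.60380894e-04]
```

View pics/w1.png

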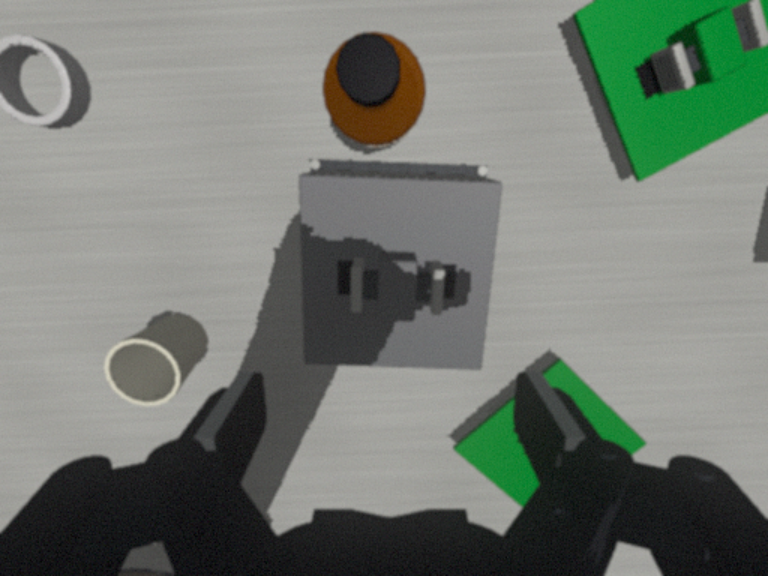

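The lid's top corners are at (301,174), (501,182), (482,369) and (305,363). The buttons are at about (357,285) and (437,287), and the sauce bottle stands behind the box.

```bash
python3 - <<'E'
from h import *
K=eyes.camera_info("wrist")["mtx"];E=np.load("pics/w1E.npy")
im=np.load("pics/w1.npy")
P=ray(K,E,np.array([(301,174),(501,182),(482,369),(305,363)])/1.5,.091)[:,:2]
print(P.round(4).tolist(),P.mean(0).round(4))
for a,b in ((0,1),(3,2)): e=P[a]-P[b]; print(np.linalg.norm(e),np.degrees(np.arctan2(-e[0],e[1])))
for a,b in ((0,3),(1,2)): e=P[a]-P[b]; print(np.linalg.norm(e),np.degrees(np.arctan2(e[1],e[0])))
o=r.get_obs(); print(o["tcp_pos"],np.degrees(2*np.arctan2(o["orientation"][1],o["orientation"][0]))%360)
# side view: top rim of hub of disc / sauce etc
Rm=R.from_rotvec(o["orientation"]).as_matrix();print(Rm.round(4))
E
```

```text
[[0.5524, -0.2616], [0.5419, -0.3878], [0.4099, -0.3787], [0.4202, -0.2503]] [ 0.4811 -0.3196]
0.12670830954616452 -4.728198970750612
0.12885061416299906 -4.58124593463802
0.132659935444526 -4.871790348192081
0.1323414113588439 -3.944807310822768
[ 0.48184534 -0.3184835   0.24489709] 357.3589274555903
[[ 9.989e-01 -4.610e-02 -1.000e-04]
 [-4.610e-02 -9.989e-01  1.200e-03]
 [-1.000e-04 -1.200e-03 -1.000e+00]]
```

Emit:
{"api": "step_arm", "payload": {
  "rows": [
    [0.001,0.001,-0.1,0,0,-0.011],
    [0.001,0.001,-0.2,0,0,-0.011],
    [0.001,0.001,-0.2,0,0,-0.011],
    [0.001,0.001,-0.2,0,0,-0.011],
    [0.001,0.001,-0.2,0,0,-0.011]
  ]
}}

```text
clock: 1.65
tcp_pos: [0.4784, -0.3215, 0.124]
orientation: [-3.137, 0.139, 0.007]
contact_force: [1.5, -0.2, 0.2]
grip_width: 0.0856
gripper_force: 0.0
```

```bash
python3 - <<'E'
from h import *
o=r.get_obs(); print(r.tips_ahead,o["tcp_pos"],np.degrees(2*np.arctan2(o["orientation"][1],o["orientation"][0]))%360,o["contact_force"])
im=eyes.grab_frame("wrist"); cv2.imwrite("pics/w2.png",cv2.resize(im[:,:,::-1],(768,576)))
E
```

```text
0.014 [ 0.47840985 -0.32147061  0.12401889] 354.9391928553482 [ 1.50782872 -0.22080515  0.24466607]
```

View pics/w2.png

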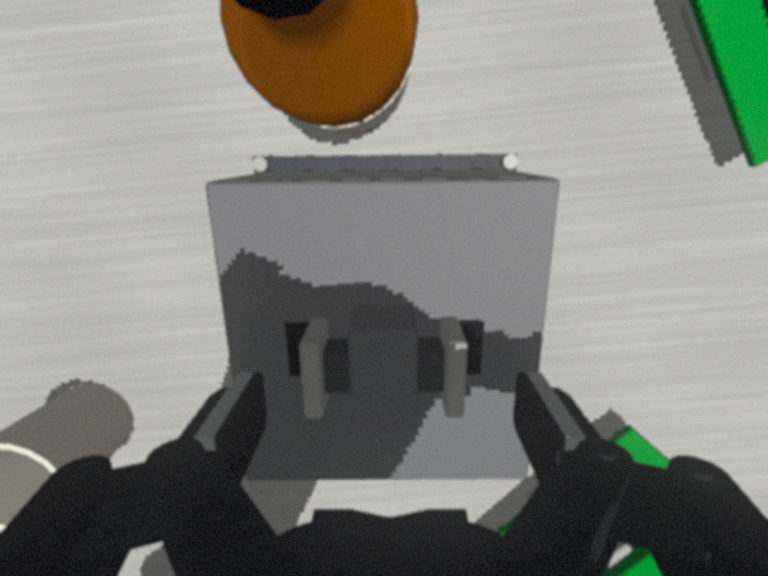

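The lid's edges are square to the tool, with corners (206,184), (558,180), (527,478), (248,478). The buttons at (314,365) and (455,365) are centred between the fingers.

```bash
python3 - <<'E'
from h import *
K,E=ext("wrist")
P=ray(K,E,np.array([(206,184),(558,180),(527,478),(248,478)])/1.5,.091)[:,:2]
print(P.round(4).tolist(),P.mean(0).round(4))
b=ray(K,E,np.array([(316,320),(455,320)])/1.5,.1185)[:,:2];print(b.round(4).tolist())
o=r.get_obs(); print(o["tcp_pos"])
E
```

```text
[[0.5537, -0.2606], [0.5436, -0.3894], [0.4104, -0.3793], [0.4219, -0.2508]] [ 0.4824 -0.32  ]
[[0.5074, -0.2992], [0.5032, -0.3459]]
[ 0.48026713 -0.32217402  0.12620565]
```

Emit:
{"api": "step_arm", "payload": {
  "rows": [
    [0.003,0.003,-0.015,0,0,0],
    [0.003,0.003,-0.03,0,0,0],
    [0.003,0.003,-0.03,0,0,0]
  ]
}}

```text
clock: 1.95
tcp_pos: [0.4825, -0.319, 0.1072]
orientation: [3.139, -0.136, 0.0]
contact_force: [-1.1, 0.5, 0.2]
grip_width: 0.0852
gripper_force: 0.0
```

Emit:
{"api": "step_arm", "payload": {
  "rows": [
    [0,0,0,0,0,0],
    [0,0,0,0,0,0],
    [0,0,0,0,0,0],
    [0,0,0,0,0,0],
    [0,0,0,0,0,0]
  ],
  "jaw": 1,
  "squeeze": 45
}}

```text
clock: 2.37
tcp_pos: [0.4833, -0.3197, 0.1096]
orientation: [3.137, -0.135, 0.003]
contact_force: [-4.1, 2.4, 13.6]
grip_width: 0.0362
gripper_force: 45.0
```

Emit:
{"api": "step_arm", "payload": {
  "rows": [
    [0,0,0,0,0,0],
    [0,0,0,0,0,0],
    [0,0,0,0,0,0],
    [0,0,0,0,0,0],
    [0,0,0,0,0,0]
  ]
}}

```text
clock: 2.78
tcp_pos: [0.4834, -0.3197, 0.1096]
orientation: [3.137, -0.135, 0.004]
contact_force: [-3.4, 1.5, 13.3]
grip_width: 0.0364
gripper_force: 45.0
```

Emit:
{"api": "step_arm", "payload": {
  "rows": [
    [0,0,0.006,0,0,0],
    [0,0,0.012,0,0,0],
    [0,0,0.018,0,0,0],
    [0,0,0.024,0,0,0],
    [0,0,0.024,0,0,0]
  ]
}}

```text
clock: 3.2
tcp_pos: [0.4826, -0.3193, 0.1223]
orientation: [3.138, -0.136, 0.001]
contact_force: [1.2, 0.4, -2.7]
grip_width: 0.0358
gripper_force: 46.4
```

Emit:
{"api": "step_arm", "payload": {
  "rows": [
    [0,0,0.015,0,0,0],
    [0,0,0.03,0,0,0],
    [0,0,0.05,0,0,0],
    [0,0,0.07,0,0,0],
    [0,0,0.07,0,0,0]
  ]
}}

```text
clock: 3.62
tcp_pos: [0.4841, -0.3201, 0.1672]
orientation: [3.136, -0.136, 0.008]
contact_force: [0.7, -1.3, -1.8]
grip_width: 0.0358
gripper_force: 46.4
```

```bash
python3 - <<'E'
from h import *
for n,box in (("top",(175,250,118,190)),("side",(300,384,195,315))):
    K,E=ext(n); im=np.load(f"pics/{n}0.npy").astype(int)
    m=np.zeros(im.shape[:2],bool); m[box[0]:box[1],box[2]:box[3]]=1
    for t in (8,12): print(n,rect(m&(im[:,:,0]-im[:,:,2]>t),K,E,.012))
E
```

```text
top ((470.59033203125, 317.8784484863281), (173.06651306152344, 192.51792907714844), 86.73037719726562)
top ((470.6239318847656, 317.49853515625), (167.85916137695312, 188.17510986328125), 86.54600524902344)
side ((468.7699890136719, 318.6274108886719), (174.11703491210938, 195.31655883789062), 87.22846221923828)
side ((469.7476501464844, 319.6773986816406), (169.96786499023438, 189.05148315429688), 86.60302734375)
```

Emit:
{"api": "step_arm", "payload": {
  "rows": [
    [0,0.25,0.05,0,0,0.003],
    [0,0.25,0.05,0,0,0.003],
    [0,0.25,0.05,0,0,0.003],
    [0,0.25,0.05,0,0,0.003],
    [0,0.25,0.05,0,0,0.003]
  ]
}}

```text
clock: 4.03
tcp_pos: [0.4837, -0.162, 0.1952]
orientation: [-3.137, 0.107, -0.004]
contact_force: [-0.1, 0.4, -3.2]
grip_width: 0.036
gripper_force: 46.6
```

Emit:
{"api": "step_arm", "payload": {
  "rows": [
    [0,0.25,0,0,0,0.003],
    [0,0.25,0,0,0,0.003],
    [0,0.25,0,0,0,0.003],
    [0,0.25,0,0,0,0.003],
    [0,0.25,0,0,0,0.003]
  ]
}}

```text
clock: 4.45
tcp_pos: [0.4827, -0.0125, 0.1943]
orientation: [-3.137, 0.092, -0.002]
contact_force: [0.2, 0.4, -2.8]
grip_width: 0.0361
gripper_force: 46.7
```

Emit:
{"api": "step_arm", "payload": {
  "rows": [
    [0,0.25,0,0,0,0.003],
    [0,0.25,0,0,0,0.003],
    [0,0.25,0,0,0,0.003],
    [0,0.25,0,0,0,0.003],
    [0,0.25,0,0,0,0.003]
  ]
}}

```text
clock: 4.87
tcp_pos: [0.4823, 0.1377, 0.1944]
orientation: [-3.137, 0.078, -0.003]
contact_force: [1.1, 0.8, -3.1]
grip_width: 0.0356
gripper_force: 46.7
```

Emit:
{"api": "step_arm", "payload": {
  "rows": [
    [-0.018,0.3,0,0,0,0.003],
    [-0.018,0.3,0,0,0,0.003],
    [-0.018,0.3,0,0,0,0.003],
    [-0.018,0.3,0,0,0,0.003],
    [-0.018,0.3,0,0,0,0.003]
  ]
}}

```text
clock: 5.28
tcp_pos: [0.4703, 0.3177, 0.1944]
orientation: [-3.136, 0.067, -0.001]
contact_force: [-0.5, 0.9, -2.3]
grip_width: 0.0356
gripper_force: 46.8
```

Emit:
{"api": "step_arm", "payload": {
  "rows": [
    [0,0,-0.04,0,0,0],
    [0,0,-0.09,0,0,0],
    [0,0,-0.15,0,0,0],
    [0,0,-0.19,0,0,0],
    [0,0,-0.19,0,0,0]
  ]
}}

```text
clock: 5.7
tcp_pos: [0.4693, 0.3075, 0.0749]
orientation: [3.134, -0.077, -0.011]
contact_force: [-0.1, -0.9, -3.7]
grip_width: 0.0361
gripper_force: 46.8
```

Emit:
{"api": "step_arm", "payload": {
  "rows": [
    [0,0,0,0,0,0],
    [0,0,0,0,0,0],
    [0,0,0,0,0,0]
  ]
}}

```text
clock: 5.95
tcp_pos: [0.4731, 0.3117, 0.0819]
orientation: [-3.138, 0.077, -0.005]
contact_force: [0.2, 0.1, -3.0]
grip_width: 0.036
gripper_force: 46.8
```

```bash
python3 - <<'E'
from h import *
o=r.get_obs(); print(o["joints"].round(2),o["qvel"].round(3),R.from_rotvec(o["orientation"]).as_matrix().round(3).tolist())
E
```

```text
[-0.44  0.53 -0.32  1.93  0.24  0.72 -2.53] [-0.001 -0.005 -0.002  0.005  0.002 -0.002 -0.004] [[0.999, -0.049, 0.003], [-0.049, -0.999, 0.002], [0.003, -0.002, -1.0]]
```

Emit:
{"api": "step_arm", "payload": {
  "rows": [
    [-0.003,0.01,-0.01,0,0,0],
    [-0.003,0.01,-0.02,0,0,0],
    [-0.003,0.01,-0.03,0,0,0],
    [-0.003,0.01,-0.038,0,0,0],
    [-0.003,0.01,-0.038,0,0,0]
  ]
}}

```text
clock: 6.37
tcp_pos: [0.4691, 0.3162, 0.0556]
orientation: [3.139, -0.076, -0.003]
contact_force: [0.1, 0.9, -3.3]
grip_width: 0.0358
gripper_force: 46.8
```

Emit:
{"api": "step_arm", "payload": {
  "rows": [
    [0,0,-0.002,0,0,0],
    [0,0,-0.004,0,0,0],
    [0,0,-0.006,0,0,0],
    [0,0,-0.008,0,0,0],
    [0,0,-0.008,0,0,0]
  ]
}}

```text
clock: 6.78
tcp_pos: [0.4699, 0.3169, 0.0545]
orientation: [3.14, -0.077, 0.001]
contact_force: [-7.1, -5.9, 22.0]
grip_width: 0.0359
gripper_force: 53.4
```

Emit:
{"api": "step_arm", "payload": {
  "rows": [
    [0,0,0.004,0,0,0],
    [0,0,0.004,0,0,0],
    [0,0,0.004,0,0,0]
  ]
}}

```text
clock: 7.03
tcp_pos: [0.4702, 0.3171, 0.0547]
orientation: [-3.14, 0.077, -0.001]
contact_force: [-0.5, -0.9, 4.0]
grip_width: 0.0364
gripper_force: 48.6
```

Emit:
{"api": "step_arm", "payload": {
  "rows": [
    [0,0,0,0,0,0],
    [0,0,0,0,0,0],
    [0,0,0,0,0,0],
    [0,0,0,0,0,0],
    [0,0,0,0,0,0]
  ],
  "jaw": 0
}}

```text
clock: 7.45
tcp_pos: [0.47, 0.3171, 0.0546]
orientation: [-3.14, 0.076, -0.0]
contact_force: [-0.8, 0.1, 0.2]
grip_width: 0.0853
gripper_force: 0.0
```

Emit:
{"api": "step_arm", "payload": {
  "rows": [
    [0,0,0.03,0,0,0],
    [0,0,0.08,0,0,0],
    [0,0,0.14,0,0,0],
    [0,0,0.2,0,0,0],
    [0,0,0.2,0,0,0]
  ]
}}

```text
clock: 7.87
tcp_pos: [0.473, 0.3199, 0.1817]
orientation: [-3.133, 0.077, -0.014]
contact_force: [1.4, 0.1, 0.7]
grip_width: 0.0853
gripper_force: 0.0
```

Emit:
{"api": "step_arm", "payload": {
  "rows": [
    [0,0,0.06,0,0,0],
    [0,0,0.06,0,0,0],
    [0,0,0.06,0,0,0]
  ]
}}

```text
clock: 8.12
tcp_pos: [0.4709, 0.3179, 0.2125]
orientation: [-3.138, 0.077, -0.006]
contact_force: [-0.1, -0.3, -0.8]
grip_width: 0.0853
gripper_force: 0.0
```

```bash
python3 - <<'E'
from h import *
K,E=ext("wrist"); o=r.get_obs(); print(o["tcp_pos"]); im=eyes.grab_frame("wrist"); np.save("pics/w3E.npy",E)
cv2.imwrite("pics/w3.png",cv2.resize(im[:,:,::-1],(768,576)))
E
```

```text
[0.47090538 0.31785413 0.21251306]
```

View pics/w3.png

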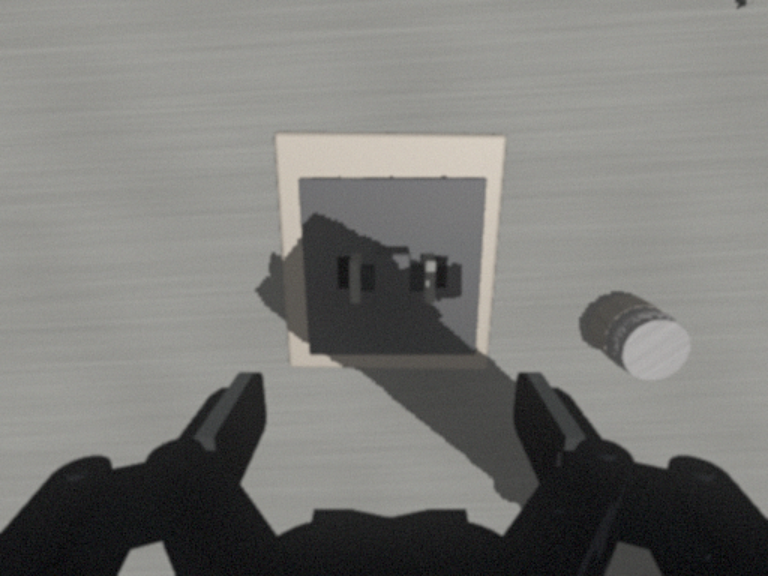

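The lid rests flat on the board: board corners (277,133), (505,137), (490,367), (291,366), lid corners (300,178), (487,179), (475,355), (311,353). Next is the disc, gripped by its hub across the line to its neighbours.

```bash
python3 - <<'E'
from h import *
K=eyes.camera_info("wrist")["mtx"];E=np.load("pics/w3E.npy")
for q,z in (([(277,133),(505,137),(490,367),(291,366)],.012),([(300,178),(487,179),(475,355),(311,353)],.036)):
    P=ray(K,E,np.array(q)/1.5,z)[:,:2]; print(P.mean(0).round(4),[np.linalg.norm(P[i]-P[i-1]).round(4) for i in range(4)])
E
```

```text
[0.4698 0.318 ] [np.float64(0.1855), np.float64(0.1634), np.float64(0.1834), np.float64(0.1686)]
[0.467  0.3163] [np.float64(0.1318), np.float64(0.1279), np.float64(0.1326), np.float64(0.1276)]
```

Emit:
{"api": "step_arm", "payload": {
  "rows": [
    [0.095,-0.167,-0.005,0,0,0.146],
    [0.095,-0.167,-0.005,0,0,0.146],
    [0.095,-0.167,-0.005,0,0,0.146],
    [0.095,-0.167,-0.005,0,0,0.146],
    [0.095,-0.167,-0.005,0,0,0.146]
  ]
}}

```text
clock: 8.58
tcp_pos: [0.5275, 0.2132, 0.2057]
orientation: [3.075, 0.636, -0.004]
contact_force: [0.3, 0.5, -0.9]
grip_width: 0.0855
gripper_force: 0.0
```

Emit:
{"api": "step_arm", "payload": {
  "rows": [
    [0.095,-0.167,0,0,0,0.146],
    [0.095,-0.167,0,0,0,0.146],
    [0.095,-0.167,0,0,0,0.146],
    [0.095,-0.167,0,0,0,0.146],
    [0.095,-0.167,0,0,0,0.146]
  ]
}}

```text
clock: 9.0
tcp_pos: [0.5839, 0.115, 0.2062]
orientation: [-2.851, -1.318, 0.003]
contact_force: [-1.0, 0.6, -0.4]
grip_width: 0.0856
gripper_force: 0.0
```

Emit:
{"api": "step_arm", "payload": {
  "rows": [
    [0.095,-0.167,0,0,0,0.146],
    [0.095,-0.167,0,0,0,0.146],
    [0.095,-0.167,0,0,0,0.146],
    [0.095,-0.167,0,0,0,0.146],
    [0.095,-0.167,0,0,0,0.146]
  ]
}}

```text
clock: 9.42
tcp_pos: [0.6408, 0.0163, 0.2064]
orientation: [-2.476, -1.931, 0.001]
contact_force: [-0.5, 0.6, 0.8]
grip_width: 0.0855
gripper_force: 0.0
```

Emit:
{"api": "step_arm", "payload": {
  "rows": [
    [0,0,-0.04,0,0,0],
    [0,0,-0.08,0,0,0],
    [0,0,-0.08,0,0,0],
    [0,0,-0.08,0,0,0],
    [0,0,-0.08,0,0,0]
  ]
}}

```text
clock: 9.83
tcp_pos: [0.6409, 0.0187, 0.1606]
orientation: [-2.474, -1.935, -0.002]
contact_force: [-0.2, -0.5, -0.6]
grip_width: 0.0852
gripper_force: 0.0
```

```bash
python3 - <<'E'
from h import *
K,E=ext("wrist"); o=r.get_obs(); print(o["tcp_pos"]); im=eyes.grab_frame("wrist"); np.save("pics/w4E.npy",E)
cv2.imwrite("pics/w4.png",cv2.resize(im[:,:,::-1],(768,576)))
E
```

```text
[0.64090767 0.01870645 0.16056426]
```

View pics/w4.png

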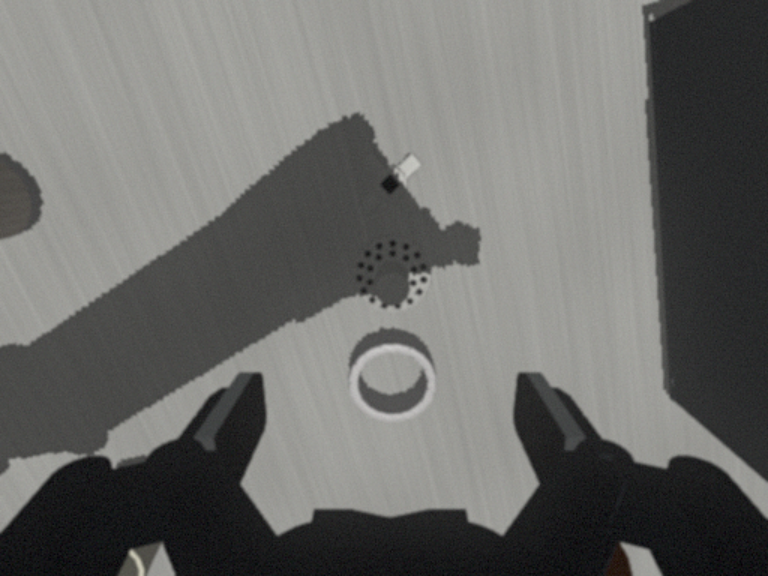

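Knife (390,183), disc (393,274) and nut (392,382) stand in one column, so the jaws close across the free sides. The disc's hole ring spans 358–428 by 242–307.

```bash
python3 - <<'E'
from h import *
K=eyes.camera_info("wrist")["mtx"];E=np.load("pics/w4E.npy")
print(ray(K,E,np.array([(393,275)])/1.5,.008),ray(K,E,np.array([(392,287)])/1.5,.04))
print(proj(K,E,[[.642,.017,.04],[.642,.017,.0]])*1.5)
print(ray(K,E,np.array([(391,382)])/1.5,.024), ray(K,E,np.array([(391,184)])/1.5,.014))
E
```

```text
[[0.64318256 0.01897314 0.008     ]] [[0.64269481 0.02057554 0.04      ]]
[[392.30613442 292.73607243]
 [391.93583032 274.9504208 ]]
[[ 0.62439941 -0.05077903  0.024     ]] [[0.65634847 0.0776368  0.014     ]]
```

Emit:
{"api": "step_arm", "payload": {
  "rows": [
    [0.003,0,-0.05,0,0,0],
    [0.003,0,-0.1,0,0,0],
    [0.003,0,-0.15,0,0,0],
    [0.003,0,-0.18,0,0,0],
    [0.003,0,-0.18,0,0,0]
  ]
}}

```text
clock: 10.3
tcp_pos: [0.6406, 0.0165, 0.0488]
orientation: [-2.473, -1.933, 0.006]
contact_force: [-1.2, 0.3, -0.7]
grip_width: 0.0852
gripper_force: 0.0
```

Emit:
{"api": "step_arm", "payload": {
  "rows": [
    [0,0,-0.015,0,0,0],
    [0,0,-0.034,0,0,0],
    [0,0,-0.034,0,0,0],
    [0,0,-0.034,0,0,0]
  ]
}}

```text
clock: 10.63
tcp_pos: [0.6429, 0.0164, 0.0316]
orientation: [2.475, 1.935, 0.001]
contact_force: [-0.1, 0.2, 0.9]
grip_width: 0.0855
gripper_force: 0.0
```

Emit:
{"api": "step_arm", "payload": {
  "rows": [
    [0,0,0,0,0,0],
    [0,0,0,0,0,0],
    [0,0,0,0,0,0],
    [0,0,0,0,0,0],
    [0,0,0,0,0,0]
  ],
  "jaw": 1,
  "squeeze": 40
}}

```text
clock: 11.05
tcp_pos: [0.6428, 0.0163, 0.0314]
orientation: [2.475, 1.935, 0.001]
contact_force: [0.2, 0.5, 0.1]
grip_width: 0.0257
gripper_force: 0.0
```

Emit:
{"api": "step_arm", "payload": {
  "rows": [
    [0,0,0,0,0,0],
    [0,0,0,0,0,0],
    [0,0,0,0,0,0],
    [0,0,0,0,0,0]
  ]
}}

```text
clock: 11.38
tcp_pos: [0.6428, 0.0163, 0.0315]
orientation: [2.475, 1.935, 0.001]
contact_force: [0.1, -0.7, 5.4]
grip_width: 0.0204
gripper_force: 39.5
```

Emit:
{"api": "step_arm", "payload": {
  "rows": [
    [0,0,0.02,0,0,0],
    [0,0,0.08,0,0,0],
    [0,0,0.14,0,0,0],
    [0,0,0.21,0,0,0],
    [0,0,0.21,0,0,0]
  ]
}}

```text
clock: 11.8
tcp_pos: [0.6471, 0.0175, 0.1659]
orientation: [2.47, 1.931, 0.017]
contact_force: [2.0, 1.2, -0.4]
grip_width: 0.0204
gripper_force: 39.7
```

Emit:
{"api": "step_arm", "payload": {
  "rows": [
    [-0.09,-0.187,0,0,0,0.017],
    [-0.09,-0.187,0,0,0,0.017],
    [-0.09,-0.187,0,0,0,0.017],
    [-0.09,-0.187,0,0,0,0.017],
    [-0.09,-0.187,0,0,0,0.017]
  ]
}}

```text
clock: 12.22
tcp_pos: [0.587, -0.1, 0.1568]
orientation: [2.428, 1.993, -0.004]
contact_force: [0.8, 0.1, -2.0]
grip_width: 0.0207
gripper_force: 39.7
```

Emit:
{"api": "step_arm", "payload": {
  "rows": [
    [-0.09,-0.187,0,0,0,0.017],
    [-0.09,-0.187,0,0,0,0.017],
    [-0.09,-0.187,0,0,0,0.017],
    [-0.09,-0.187,0,0,0,0.017],
    [-0.09,-0.187,0,0,0,0.017]
  ]
}}

```text
clock: 12.63
tcp_pos: [0.5336, -0.2104, 0.1569]
orientation: [-2.373, -2.059, 0.001]
contact_force: [-0.4, 0.9, -1.7]
grip_width: 0.0207
gripper_force: 39.7
```

Emit:
{"api": "step_arm", "payload": {
  "rows": [
    [-0.09,-0.187,0,0,0,0.017],
    [-0.09,-0.187,0,0,0,0.017],
    [-0.09,-0.187,0,0,0,0.017],
    [-0.09,-0.187,0,0,0,0.017],
    [-0.09,-0.187,0,0,0,0.017]
  ]
}}

```text
clock: 13.05
tcp_pos: [0.4803, -0.3216, 0.157]
orientation: [2.316, 2.123, -0.0]
contact_force: [0.0, 0.2, -1.7]
grip_width: 0.0205
gripper_force: 39.7
```

Emit:
{"api": "step_arm", "payload": {
  "rows": [
    [0,0,0,0,0,0],
    [0,0,0,0,0,0]
  ]
}}

```text
clock: 13.22
tcp_pos: [0.4824, -0.3176, 0.1573]
orientation: [-2.308, -2.131, -0.003]
contact_force: [0.5, -1.2, -2.4]
grip_width: 0.0205
gripper_force: 39.7
```

```bash
python3 - <<'E'
from h import *
K,E=ext("wrist"); o=r.get_obs(); print(o["tcp_pos"],o["joints"].round(2)); im=eyes.grab_frame("wrist"); np.save("pics/w5E.npy",E)
cv2.imwrite("pics/w5.png",cv2.resize(im[:,:,::-1],(768,576)))
E
```

```text
[ 0.48239077 -0.31760573  0.15731066] [ 0.87  0.47 -0.51  1.85  0.28  0.9   0.15]
```

View pics/w5.png

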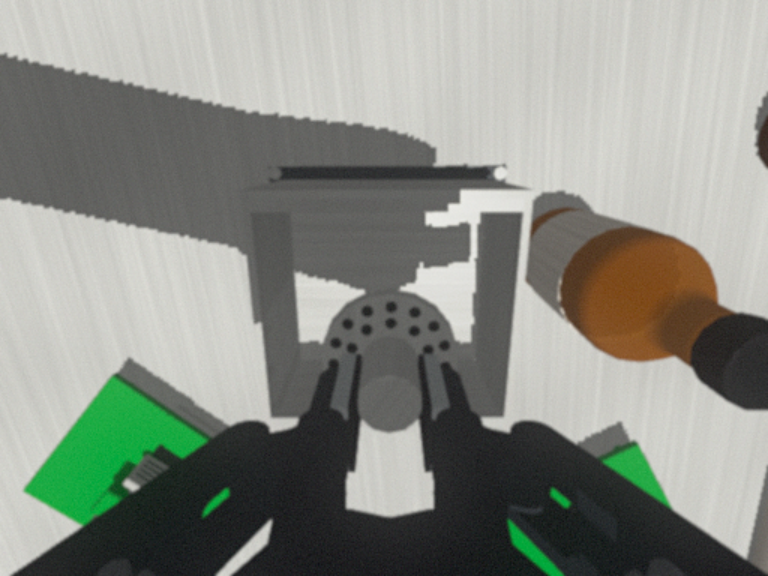

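The disc hangs level over the open box, inside its rim: (247,187), (532,190), (505,415), (272,415). The bottle is clear on the right.

```bash
python3 - <<'E'
from h import *
K=eyes.camera_info("wrist")["mtx"];E=np.load("pics/w5E.npy")
P=ray(K,E,np.array([(247,187),(532,190),(505,415),(272,415)])/1.5,.085)[:,:2]; print(P.round(4).tolist(),P.mean(0).round(4),[np.linalg.norm(P[i]-P[i-1]).round(4) for i in range(4)])
e=P[1]-P[0]+P[2]-P[3]; print(np.degrees(np.arctan2(e[1],e[0])))
E
```

```text
[[0.4232, -0.248], [0.5518, -0.2598], [0.5397, -0.3772], [0.415, -0.367]] [ 0.4824 -0.313 ] [np.float64(0.1193), np.float64(0.1291), np.float64(0.118), np.float64(0.1252)]
-4.941274614943183
```

Emit:
{"api": "step_arm", "payload": {
  "rows": [
    [0,-0.003,-0.03,0,0,0],
    [0,-0.003,-0.07,0,0,0],
    [0,-0.003,-0.11,0,0,0],
    [0,-0.003,-0.15,0,0,0],
    [0,-0.003,-0.15,0,0,0]
  ]
}}

```text
clock: 13.68
tcp_pos: [0.4789, -0.319, 0.0631]
orientation: [-2.304, -2.126, 0.002]
contact_force: [-0.9, 0.8, -2.4]
grip_width: 0.0207
gripper_force: 39.6
```

Emit:
{"api": "step_arm", "payload": {
  "rows": [
    [0,0,-0.01,0,0,0],
    [0,0,-0.02,0,0,0],
    [0,0,-0.035,0,0,0],
    [0,0,-0.05,0,0,0],
    [0,0,-0.05,0,0,0]
  ]
}}

```text
clock: 14.1
tcp_pos: [0.4799, -0.3217, 0.0359]
orientation: [-2.311, -2.126, 0.001]
contact_force: [-0.3, -0.5, -2.0]
grip_width: 0.0204
gripper_force: 39.6
```

Emit:
{"api": "step_arm", "payload": {
  "rows": [
    [0,0,0,0,0,0],
    [0,0,0,0,0,0],
    [0,0,0,0,0,0],
    [0,0,0,0,0,0],
    [0,0,0,0,0,0]
  ],
  "jaw": 0.5
}}

```text
clock: 14.52
tcp_pos: [0.481, -0.3223, 0.0376]
orientation: [2.312, 2.126, 0.0]
contact_force: [-0.5, -0.5, -0.3]
grip_width: 0.0427
gripper_force: 0.0
```

Emit:
{"api": "step_arm", "payload": {
  "rows": [
    [0,0,0.03,0,0,0],
    [0,0,0.08,0,0,0],
    [0,0,0.14,0,0,0],
    [0,0,0.2,0,0,0],
    [0,0,0.25,0,0,0]
  ]
}}

```text
clock: 14.93
tcp_pos: [0.481, -0.3221, 0.1898]
orientation: [2.311, 2.126, 0.001]
contact_force: [0.5, -0.3, -0.1]
grip_width: 0.0423
gripper_force: 0.0
```

Emit:
{"api": "step_arm", "payload": {
  "rows": [
    [0,0,0.05,0,0,0],
    [0,0,0.05,0,0,0],
    [0,0,0.05,0,0,0]
  ],
  "jaw": 0
}}

```text
clock: 15.18
tcp_pos: [0.4816, -0.3227, 0.2193]
orientation: [2.309, 2.124, 0.001]
contact_force: [-1.0, 0.4, -0.7]
grip_width: 0.0768
gripper_force: 0.0
```

```bash
python3 - <<'E'
from h import *
K,E=ext("wrist"); o=r.get_obs(); print(o["tcp_pos"]); im=eyes.grab_frame("wrist"); np.save("pics/w6E.npy",E)
cv2.imwrite("pics/w6.png",cv2.resize(im[:,:,::-1],(768,576)))
E
```

```text
[ 0.48163592 -0.32267036  0.21928002]
```

View pics/w6.png

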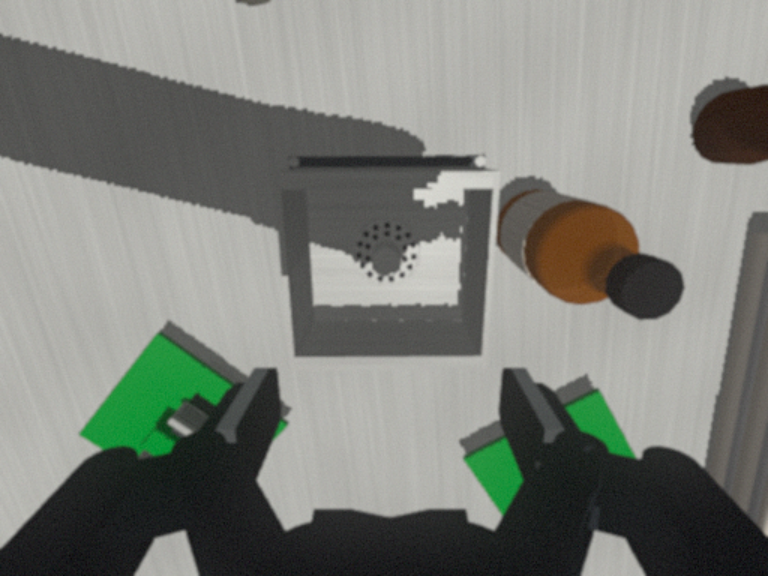

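The disc lies flat on the box floor at (387,252), hub up, and nothing else has been disturbed. I now go back for the lid at the pose where I let go of it.

Emit:
{"api": "step_arm", "payload": {
  "rows": [
    [-0.004,0.213,0,0,0,-0.098],
    [-0.004,0.213,0,0,0,-0.098],
    [-0.004,0.213,0,0,0,-0.098],
    [-0.004,0.213,0,0,0,-0.098],
    [-0.004,0.213,0,0,0,-0.098]
  ]
}}

```text
clock: 15.65
tcp_pos: [0.4776, -0.191, 0.2159]
orientation: [-2.603, -1.754, 0.002]
contact_force: [-0.4, -1.5, -0.2]
grip_width: 0.0853
gripper_force: 0.0
```

Emit:
{"api": "step_arm", "payload": {
  "rows": [
    [-0.004,0.213,0,0,0,-0.098],
    [-0.004,0.213,0,0,0,-0.098],
    [-0.004,0.213,0,0,0,-0.098],
    [-0.004,0.213,0,0,0,-0.098],
    [-0.004,0.213,0,0,0,-0.098]
  ]
}}

```text
clock: 16.07
tcp_pos: [0.4756, -0.0642, 0.2164]
orientation: [-2.843, -1.334, 0.001]
contact_force: [-0.2, 0.3, -0.2]
grip_width: 0.0856
gripper_force: 0.0
```

Emit:
{"api": "step_arm", "payload": {
  "rows": [
    [-0.004,0.213,0,0,0,-0.098],
    [-0.004,0.213,0,0,0,-0.098],
    [-0.004,0.213,0,0,0,-0.098],
    [-0.004,0.213,0,0,0,-0.098],
    [-0.004,0.213,0,0,0,-0.098]
  ]
}}

```text
clock: 16.48
tcp_pos: [0.4737, 0.0635, 0.2167]
orientation: [-3.014, -0.881, 0.0]
contact_force: [-0.5, -0.6, 1.0]
grip_width: 0.0855
gripper_force: 0.0
```

Emit:
{"api": "step_arm", "payload": {
  "rows": [
    [-0.004,0.213,0,0,0,-0.098],
    [-0.004,0.213,0,0,0,-0.098],
    [-0.004,0.213,0,0,0,-0.098],
    [-0.004,0.213,0,0,0,-0.098],
    [-0.004,0.213,0,0,0,-0.098]
  ]
}}

```text
clock: 16.9
tcp_pos: [0.4716, 0.1911, 0.2167]
orientation: [-3.114, -0.407, 0.0]
contact_force: [0.4, -0.2, 0.9]
grip_width: 0.0856
gripper_force: 0.0
```

Emit:
{"api": "step_arm", "payload": {
  "rows": [
    [-0.004,0.213,0,0,0,-0.098],
    [-0.004,0.213,0,0,0,-0.098],
    [-0.004,0.213,0,0,0,-0.098],
    [-0.004,0.213,0,0,0,-0.098],
    [-0.004,0.213,0,0,0,-0.098]
  ]
}}

```text
clock: 17.32
tcp_pos: [0.4693, 0.3179, 0.2164]
orientation: [-3.14, 0.076, 0.001]
contact_force: [0.8, -0.4, 0.3]
grip_width: 0.0855
gripper_force: 0.0
```

Emit:
{"api": "step_arm", "payload": {
  "rows": [
    [0,0,0,0,0,0],
    [0,0,0,0,0,0],
    [0,0,0,0,0,0],
    [0,0,0,0,0,0]
  ]
}}

```text
clock: 17.65
tcp_pos: [0.4695, 0.3146, 0.2169]
orientation: [3.139, -0.086, 0.0]
contact_force: [-1.8, 0.6, 0.1]
grip_width: 0.0857
gripper_force: 0.0
```

```bash
python3 - <<'E'
from h import *
o=r.get_obs(); print(o["tcp_pos"].round(4), np.degrees(2*np.arctan2(o["orientation"][1],o["orientation"][0]))%360)
K,E=ext("wrist"); E6=np.load("pics/w6E.npy"); P=ray(K,E6,np.array([(280,168),(499,170),(482,356),(295,356)])/1.5,.085)[:,:2]; print(P.mean(0),[np.linalg.norm(P[i]-P[i-1]).round(4) for i in range(4)])
E
```

```text
[0.4695 0.3146 0.2169] 356.87543974097565
[ 0.48246115 -0.31327252] [np.float64(0.1213), np.float64(0.128), np.float64(0.1204), np.float64(0.1255)]
```

Emit:
{"api": "step_arm", "payload": {
  "rows": [
    [0.001,0.004,-0.06,0,0,0.002],
    [0.001,0.004,-0.12,0,0,0.002],
    [0.001,0.004,-0.18,0,0,0.002],
    [0.001,0.004,-0.22,0,0,0.002],
    [0.001,0.004,-0.22,0,0,0.002]
  ]
}}

```text
clock: 18.07
tcp_pos: [0.4669, 0.3156, 0.0804]
orientation: [3.135, -0.073, -0.011]
contact_force: [-1.1, -0.7, 0.4]
grip_width: 0.0853
gripper_force: 0.0
```

Emit:
{"api": "step_arm", "payload": {
  "rows": [
    [0,0,-0.015,0,0,0],
    [0,0,-0.03,0,0,0],
    [0,0,-0.048,0,0,0],
    [0,0,-0.048,0,0,0],
    [0,0,-0.048,0,0,0]
  ]
}}

```text
clock: 18.48
tcp_pos: [0.4693, 0.3193, 0.0565]
orientation: [3.141, -0.072, 0.0]
contact_force: [-0.8, 0.3, 0.2]
grip_width: 0.0857
gripper_force: 0.0
```

Emit:
{"api": "step_arm", "payload": {
  "rows": [
    [0,0,0,0,0,0],
    [0,0,0,0,0,0],
    [0,0,0,0,0,0]
  ]
}}

```text
clock: 18.73
tcp_pos: [0.4696, 0.3196, 0.0569]
orientation: [-3.14, 0.072, -0.002]
contact_force: [-0.6, -0.5, 0.8]
grip_width: 0.0855
gripper_force: 0.0
```

Emit:
{"api": "step_arm", "payload": {
  "rows": [
    [0.001,-0.004,-0.002,0,0,-0.001],
    [0.001,-0.004,-0.002,0,0,-0.001],
    [0.001,-0.004,-0.002,0,0,-0.001]
  ]
}}

```text
clock: 18.98
tcp_pos: [0.4699, 0.3165, 0.0551]
orientation: [3.14, -0.077, 0.0]
contact_force: [0.7, -0.1, 0.2]
grip_width: 0.0854
gripper_force: 0.0
```

Emit:
{"api": "step_arm", "payload": {
  "rows": [
    [0,0,0,0,0,0],
    [0,0,0,0,0,0],
    [0,0,0,0,0,0],
    [0,0,0,0,0,0],
    [0,0,0,0,0,0]
  ],
  "jaw": 1,
  "squeeze": 45
}}

```text
clock: 19.4
tcp_pos: [0.4704, 0.3172, 0.0569]
orientation: [3.14, -0.077, 0.002]
contact_force: [-3.3, -3.3, 14.4]
grip_width: 0.0361
gripper_force: 44.3
```

Emit:
{"api": "step_arm", "payload": {
  "rows": [
    [0,0,0,0,0,0],
    [0,0,0,0,0,0],
    [0,0,0,0,0,0],
    [0,0,0,0,0,0]
  ]
}}

```text
clock: 19.73
tcp_pos: [0.4704, 0.3173, 0.0569]
orientation: [-3.141, 0.077, -0.003]
contact_force: [-3.0, -2.9, 16.0]
grip_width: 0.0365
gripper_force: 44.5
```

Emit:
{"api": "step_arm", "payload": {
  "rows": [
    [0,0,0.02,0,0,0],
    [0,0,0.07,0,0,0],
    [0,0,0.13,0,0,0],
    [0,0,0.19,0,0,0],
    [0,0,0.25,0,0,0]
  ]
}}

```text
clock: 20.15
tcp_pos: [0.469, 0.3165, 0.2064]
orientation: [3.14, -0.076, -0.002]
contact_force: [1.6, 1.2, -4.0]
grip_width: 0.0356
gripper_force: 48.5
```

Emit:
{"api": "step_arm", "payload": {
  "rows": [
    [0.004,-0.265,0,0,0,-0.003],
    [0.004,-0.265,0,0,0,-0.003],
    [0.004,-0.265,0,0,0,-0.003],
    [0.004,-0.265,0,0,0,-0.003],
    [0.004,-0.265,0,0,0,-0.003]
  ]
}}

```text
clock: 20.57
tcp_pos: [0.4719, 0.1489, 0.2043]
orientation: [3.134, -0.107, -0.003]
contact_force: [-0.7, -1.5, -3.3]
grip_width: 0.0355
gripper_force: 48.5
```

Emit:
{"api": "step_arm", "payload": {
  "rows": [
    [0.006,-0.265,0,0,0,-0.003],
    [0.006,-0.265,0,0,0,-0.003],
    [0.006,-0.265,0,0,0,-0.003],
    [0.006,-0.265,0,0,0,-0.003],
    [0.006,-0.265,0,0,0,-0.003]
  ]
}}

```text
clock: 20.98
tcp_pos: [0.475, -0.0091, 0.2047]
orientation: [3.135, -0.122, -0.003]
contact_force: [0.6, -0.5, -4.0]
grip_width: 0.0356
gripper_force: 48.5
```

Emit:
{"api": "step_arm", "payload": {
  "rows": [
    [0.006,-0.265,0,0,0,-0.003],
    [0.006,-0.265,0,0,0,-0.003],
    [0.006,-0.265,0,0,0,-0.003],
    [0.006,-0.265,0,0,0,-0.003],
    [0.006,-0.265,0,0,0,-0.003]
  ]
}}

```text
clock: 21.4
tcp_pos: [0.4784, -0.168, 0.2049]
orientation: [3.135, -0.137, -0.001]
contact_force: [0.3, 0.5, -2.6]
grip_width: 0.0359
gripper_force: 48.5
```

Emit:
{"api": "step_arm", "payload": {
  "rows": [
    [0.006,-0.265,0,0,0,-0.003],
    [0.006,-0.265,0,0,0,-0.003],
    [0.006,-0.265,0,0,0,-0.003],
    [0.006,-0.265,0,0,0,-0.003],
    [0.006,-0.265,0,0,0,-0.003]
  ]
}}

```text
clock: 21.82
tcp_pos: [0.4813, -0.3273, 0.2049]
orientation: [3.134, -0.151, -0.0]
contact_force: [-0.6, -1.1, -3.1]
grip_width: 0.0357
gripper_force: 48.5
```

Emit:
{"api": "step_arm", "payload": {
  "rows": [
    [0,0,0,0,0,0],
    [0,0,0,0,0,0],
    [0,0,0,0,0,0],
    [0,0,0,0,0,0]
  ]
}}

```text
clock: 22.15
tcp_pos: [0.4835, -0.3172, 0.2051]
orientation: [-3.138, 0.132, 0.0]
contact_force: [0.0, 0.2, -2.8]
grip_width: 0.0352
gripper_force: 48.5
```

```bash
python3 - <<'E'
from h import *
o=r.get_obs(); print(o["tcp_pos"].round(4), np.degrees(2*np.arctan2(o["orientation"][1],o["orientation"][0]))%360,R.from_rotvec(o["orientation"]).as_matrix()[:,2].round(4))
E
```

```text
[ 0.4835 -0.3172  0.2051] 355.196945613915 [-1.e-04  7.e-04 -1.e+00]
```

Emit:
{"api": "step_arm", "payload": {
  "rows": [
    [0,-0.004,-0.03,0,0,0],
    [0,-0.004,-0.06,0,0,0],
    [0,-0.004,-0.09,0,0,0],
    [0,-0.004,-0.115,0,0,0],
    [0,-0.004,-0.115,0,0,0]
  ]
}}

```text
clock: 22.57
tcp_pos: [0.4814, -0.3193, 0.1333]
orientation: [-3.136, 0.133, 0.007]
contact_force: [-1.1, -0.0, -4.1]
grip_width: 0.036
gripper_force: 48.5
```

Emit:
{"api": "step_arm", "payload": {
  "rows": [
    [0,0,0,0,0,0],
    [0,0,0,0,0,0],
    [0,0,0,0,0,0],
    [0,0,0,0,0,0],
    [0,0,0,0,0,0]
  ]
}}

```text
clock: 22.98
tcp_pos: [0.4835, -0.3217, 0.137]
orientation: [3.138, -0.136, 0.002]
contact_force: [0.3, -0.3, -2.7]
grip_width: 0.0357
gripper_force: 48.5
```

```bash
python3 - <<'E'
from h import *
o=r.get_obs(); print(o["tcp_pos"].round(4), np.degrees(2*np.arctan2(o["orientation"][1],o["orientation"][0]))%360)
E
```

```text
[ 0.4835 -0.3217  0.137 ] 355.04062191827904
```

Emit:
{"api": "step_arm", "payload": {
  "rows": [
    [0,0.003,0,0,0,0],
    [0,0.003,-0.005,0,0,0],
    [0,0.003,-0.01,0,0,0],
    [0,0.003,-0.015,0,0,0],
    [0,0.003,-0.018,0,0,0]
  ]
}}

```text
clock: 23.4
tcp_pos: [0.4827, -0.3195, 0.1246]
orientation: [-3.138, 0.136, 0.001]
contact_force: [-0.2, 0.1, -2.8]
grip_width: 0.0357
gripper_force: 48.5
```

Emit:
{"api": "step_arm", "payload": {
  "rows": [
    [0,0,-0.005,0,0,0],
    [0,0,-0.01,0,0,0],
    [0,0,-0.014,0,0,0],
    [0,0,-0.018,0,0,0],
    [0,0,-0.018,0,0,0]
  ]
}}

```text
clock: 23.82
tcp_pos: [0.4827, -0.3195, 0.1139]
orientation: [-3.138, 0.136, 0.001]
contact_force: [-0.1, 0.5, -2.5]
grip_width: 0.0359
gripper_force: 48.5
```

Emit:
{"api": "step_arm", "payload": {
  "rows": [
    [0,0,-0.002,0,0,0],
    [0,0,-0.004,0,0,0],
    [0,0,-0.006,0,0,0],
    [0,0,-0.006,0,0,0],
    [0,0,-0.006,0,0,0]
  ]
}}

```text
clock: 24.23
tcp_pos: [0.4832, -0.3198, 0.1121]
orientation: [3.138, -0.136, 0.001]
contact_force: [-2.9, 2.0, 7.5]
grip_width: 0.0355
gripper_force: 51.2
```

Emit:
{"api": "step_arm", "payload": {
  "rows": [
    [0,0,0,0,0,0],
    [0,0,0,0,0,0],
    [0,0,0,0,0,0],
    [0,0,0,0,0,0],
    [0,0,0,0,0,0]
  ],
  "jaw": 0
}}

```text
clock: 24.65
tcp_pos: [0.4834, -0.3199, 0.1112]
orientation: [3.138, -0.136, 0.001]
contact_force: [0.4, -0.6, -1.0]
grip_width: 0.0851
gripper_force: 0.0
```

Emit:
{"api": "step_arm", "payload": {
  "rows": [
    [0,0,0.03,0,0,0],
    [0,0,0.08,0,0,0],
    [0,0,0.14,0,0,0],
    [0,0,0.2,0,0,0],
    [0,0,0.22,0,0,0]
  ]
}}

```text
clock: 25.07
tcp_pos: [0.4855, -0.3208, 0.2487]
orientation: [3.135, -0.136, 0.012]
contact_force: [0.9, -0.0, 1.1]
grip_width: 0.0853
gripper_force: 0.0
```

Emit:
{"api": "step_arm", "payload": {
  "rows": [
    [0,0,0,0,0,0],
    [0,0,0,0,0,0],
    [0,0,0,0,0,0]
  ]
}}

```text
clock: 25.32
tcp_pos: [0.4823, -0.3194, 0.2417]
orientation: [-3.138, 0.136, 0.003]
contact_force: [-0.2, -0.2, -0.5]
grip_width: 0.0852
gripper_force: 0.0
```

```bash
python3 - <<'E'
from h import *
o=r.get_obs(); print(o["tcp_pos"]); im=eyes.grab_frame("wrist"); s=eyes.grab_frame("side")[80:220,190:340]
K,E=ext("wrist"); print("expected corners px",(proj(K,E,[[.482+x*np.cos(-.083)-y*np.sin(-.083),-.320+x*np.sin(-.083)+y*np.cos(-.083),.091] for x,y in((.067,.065),(.067,-.065),(-.067,-.065),(-.067,.065))])).round(0).tolist())
a=cv2.resize(im[60:300,130:400,::-1],(540,480)); b=cv2.resize(s[:,:,::-1],(257,240),interpolation=cv2.INTER_CUBIC)
c=np.zeros((480,797,3),np.uint8); c[:,:540]=a; c[:240,540:]=b; cv2.imwrite("pics/fin.png",c)
E
```

```text
[ 0.4823236  -0.31941037  0.24166261]
expected corners px [[191.0, 115.0], [331.0, 114.0], [322.0, 243.0], [201.0, 244.0]]
```

View pics/fin.png

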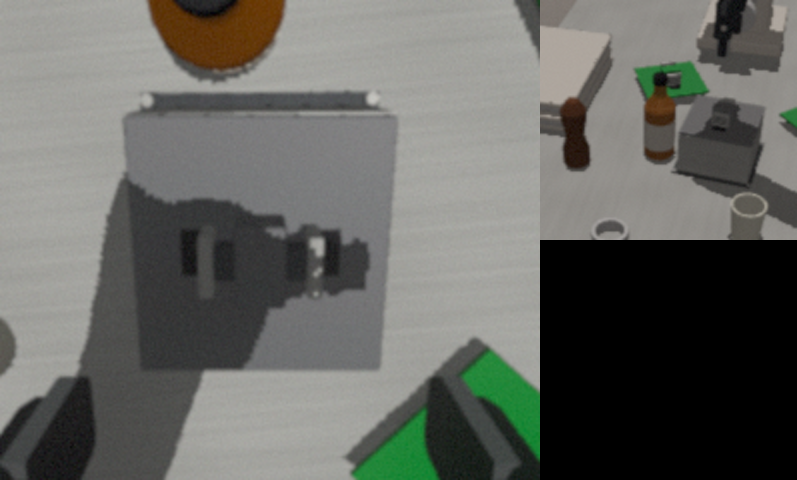

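The lid sits flat on the box with its buttons sprung out at (205,260) and (316,265). A thin bright strip shows at its far edge, so I check that numerically before handing in.

```bash
python3 - <<'E'
from h import *
K,E=ext("wrist")
P=ray(K,E,np.array([(124,117),(397,115),(380,370),(141,369)])/2+[130,60],.091)[:,:2]
print(P.round(4).tolist(),P.mean(0).round(4),[np.linalg.norm(P[i]-P[i-1]).round(4) for i in range(4)])
b=ray(K,E,np.array([(205,228),(316,232)])/2+[130,60],.1185)[:,:2]; print("btn plates apart",np.linalg.norm(b[0]-b[1]))
E
```

```text
[[0.5507, -0.2611], [0.5404, -0.3884], [0.4078, -0.3774], [0.4196, -0.2491]] [ 0.4796 -0.319 ] [np.float64(0.1316), np.float64(0.1277), np.float64(0.133), np.float64(0.1289)]
btn plates apart 0.04977391685803918
```

```bash
python3 -c "
from bench import r
print(r.hand_in())"
```

```text
the job is handed in; nothing more can be done
None
```

I handed the job in at about 25 s: the disc is in the box and the lid is back on, flat, with both buttons sprung out; the last pictures agree, though the catches under the rim cannot be seen directly and the lid sits about 2 mm off its start position, within its 3.5 mm play.

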